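# Load the edging carousel and hold its roll to the front

## Robot

A 6-joint arm with a two-finger parallel gripper is mounted at the origin on a cart in front of the work surface, level with it; the furniture and walls round the work are solid. World frame = base frame: x ahead of the robot, y to its left, z up, the work surface at z = 0. Lengths are in m, angles in rad, forces in N, time in s.
With the tool pointing down it reaches from about 0.225 to 0.875 m from the base axis. Payload 3.4 kg.
Tool frame: the origin (TCP) lies between the finger pads, 19 mm behind the fingertips; this is the grasp point; z points along the fingers, y is the line along which they close (so a half turn about z gives the same grasp; the last joint's range is limited). The gripper opens to 85 mm and grips with 20 to 120 N. Pads are 22 mm wide; open, the fingers measure 114 mm over their backs; the gripper's body (76 mm by 85 mm) begins 54 mm behind the grasp point. The pads swing forward as they close: fully open they stand 13 mm farther back than shut.
Start: joints at [1.155, 0.276, 1.505, -0, 1.361, -0.121], TCP at [0.167, 0.55, 0.25] pointing down, gripper open.
Joint ranges: [-2.89, 2.89], [-0.75, 2.08], [0.22, 2.7], [-1.18, 4.32], [0.11, 2.71], [-2.7, 2.7]. Speed limits (rad/s): [2.57, 2.57, 3.14, 3.14, 3.14, 3.14].

## Interface

Orientations are given as a unit quaternion [w, x, y, z].
In Python, from rig import manip, eyes gives the robot as it stands.
- The arm moves only by the tool servo_tool, never from a script. Its argument "series" is text: rows parted by semicolons, each of 7 numbers parted by spaces: the shift along the tool's x, y, z in m, then the turn, a rotation vector about the tool's x, y, z in degrees, then the closure, from 0 (fully open) to 1 (shut). In form: dx dy dz ax ay az fingers; .... A call has 1 to 5 rows; each row is the pose to reach, as a shift and turn from the pose commanded when the call began, along the tool's axes at that moment; what a row does not reach only later rows make up. A row lasts 1/10 s, in which the tool goes at most 50 mm and 8.59 degrees, less where a joint would pass 70% of its speed; a pose out of reach is approached as far as the arm can. A call with a gripper value outside its range is refused whole. The fingers move at their own pace and stop on an object; "squeeze" is the grip in N (left out, the last holds). Time passes only in rows, so rows that repeat a pose let the fingers close. It gives the time, the measured TCP pose, the force, the opening and the grip force at its end, in the units of the state.
- manip.get_state(): the state, without advancing time (a new reading comes with each control period).
- eyes.get_image(name): name is "scene" or "top" or "wrist"; returns the picture (480x640x3 uint8, red, green, blue); there is no depth.
- eyes.camera_info(name): a dict with "fx", "fy", "cx", "cy" (pixels), "dist" ([k1, k2, p1, p2, k3] as OpenCV has them; the pictures are not rectified), "eye" and "orientation" of the camera in the world. Camera axes: x right, y down, z forward; pixel columns grow to the right and rows downward; lengths in m; the calibration is good to about 2 mm. A picture is of the moment at which its call begins: read the wrist's pose just before it. camera_info takes no time and is no camera call; for the wrist camera it gives the pose at the moment of the call.
- manip.sign_off(): hands the job in; it is judged then, once.
The state is a dict: "clock": time; "qpos": joint angles; "qd": joint speeds; "effort": joint torques, N m; "position": TCP position; "ee_rot": TCP orientation; "contact_force": force on the tool from outside, world axes, zero at the start; "moment": the same for the moment, N m; "width": finger opening in m; "gripper_force": force on a finger pad.
Only numpy, scipy, OpenCV 4.12 (cv2) and the standard library are available. Lean on these libraries where they do the work, as an engineer would, in place of code of your own. Each camera call takes 0.05 s, during which the arm holds its last target. There are 200 camera calls.

## Task

Take the full roll of wood edging (the bigger of the two standing in the rack) and hang it over the one empty arm of the revolving carousel, between the arm's two flanges, and let it hang there on its own. Bring that arm round until it points the same way as the steel pointer on the carousel's foot, and finish with the gripper closed on the arm's ball knob, holding the turntable still so that the strip can be drawn off. Leave the other rolls, the rack and the things lying around them where they are.

Things in the scene. Friction and masses are not known exactly. Their poses are not given: they have to be found in the camera images.
- full_roll: full roll of wood edging, a rigid ring 130 mm across, 22 mm wide, with a round bore 76 mm across (wall 27 mm), about 0.24 kg. Origin at its centre, x along its axis. It stands on edge in one of the two slots of the rack, held loosely upright, its centre 93 mm and its top 158 mm above the table; it lifts straight up.
- spent_roll: nearly used-up roll: same core and width, but only 94 mm across; it stands in the rack's other slot, its centre 72 mm above the table. Origin at its centre, x along its axis. Stays in the rack.
- roll_rack: fixed plywood rack on the table, 190 x 104 mm, plates up to 68 mm high. Origin under its centre; the slots lie at x = +42 and -42 mm of its frame, the rolls standing across its x axis, so their axes are parallel to it. Which roll is in which slot varies.
- carousel_base: grey round foot of the carousel, 184 mm across, fixed to the table. Origin on the turning axis at table height. A flat steel pointer sticks out of the foot, low down, along the foot's own -x axis (roughly towards the robot), its tip 144 mm from the axis.
- carousel (a joint): turntable angle, rad: 0 when the empty arm points along the steel pointer, growing anticlockwise from above. No end stops; slight bearing drag (0.05 N m), stays where left. Four level arms at right angles on a post (top 195 mm high); the other three carry rolls fixed to them, tops at most 198 mm high.
- empty_arm: the empty arm of the carousel. Origin on the turning axis at 165 mm above the table, x outward along the arm, z up. Along the arm: flange 28 mm across at 58 to 62 mm, wooden roller 18 mm across from 62 to 108 mm, flange 28 mm across at 108 to 112 mm, steel rod 12 mm across, ball knob at the end. Hub of the post 24 mm in radius.
- seat (a point): middle of the empty arm's roller, on the arm's axis, 85 mm out from the turning axis and 165 mm above the table. A hung roll rests with the top of its bore on the roller: its centre is then about 28 mm below this point and its top 37 mm above it.
- end_knob (a point): centre of the ball knob, 23 mm across, at the end of the empty arm: 145 mm out from the turning axis, 165 mm above the table. It is fixed to the arm.
- wax_tin: round tin 77 mm across, 40 mm high, bystander on the table
- setting_block: aluminium block 50 x 75 x 40 mm, bystander on the table
- pencil: pencil 123 mm long, bystander near the robot
- sanding_block: cork sanding block 67 x 114 x 35 mm, bystander at the right

How it is judged:
On the way:
1. the full roll hangs by itself on the empty arm, between its flanges, let go by the gripper (x of full_roll in the frame of empty_arm between 0.066 and 0.104 m and z of full_roll in the frame of empty_arm between -0.034 and -0.02 m and contact force between full_roll and empty_arm above 0.5 N and contact force between full_roll and the fingers below 0.1 N), for 0.2 s.
At the end, for the whole second after the job is handed in: The full roll hangs (at most swaying slightly, under 0.15 m/s) between the flanges of the once empty arm, carried by it alone; that arm points along the steel pointer within 0.1 rad and stands still; the gripper is closed on its ball knob (over 5 N, TCP within 30 mm of the knob's centre) (all of step 1 and contact force between full_roll and the arm below 0.1 N and linear speed of full_roll below 0.15 m/s and value of joint carousel between -0.1 and 0.1 rad and velocity of joint carousel between -0.05 and 0.05 rad/s and contact force between empty_arm and the fingers above 5 N and distance between the grasp point and end_knob below 0.03 m); the arm keeps its last pose, push and grip.
It fails at once if the full roll is dropped or lies on the table (height (world z) of full_roll below 0.075 m).
It fails at once if the nearly used-up roll is taken from its place (distance of spent_roll from where it was at the start of the episode above 0.03 m).
It fails at once if a thing lying about is shifted by more than 40 mm (distance of any of wax_tin, setting_block, pencil, sanding_block from where it was at the start of the episode above 0.04 m).
It also fails if it takes over 64 s, if anything falls off the work surface, if the arm or the gripper's body presses on something with over 40 N, if the wrist force passes 120 N, or if a joint passes its speed limit or range.

## Working session

There is one attempt and no reset: what is moved stays moved. The work goes in short steps, Python scripts to look and compute and a tool call to move; the robot and the scene stay as the last step left them, time stands still between calls to the robot, and variables do not carry over. Pictures are saved under pics/ and viewed, at most 10 in all, crops included, and the job is handed in when it is done.

Besides the shell and the picture viewer there is one more tool, called after "Request:" in YAML: its name, and indented under it one key for each argument. servo_tool: Moves the arm, as the interface text tells. Its arguments: {"type":"object","properties":{"series":{"type":"string"},"squeeze":{"type":"number"}},"required":["series"]}

```bash
mkdir -p pics; ls
cat > h.py <<'E'
import numpy as np,cv2
from rig import manip,eyes
from scipy.spatial.transform import Rotation as R
def rot(q): return R.from_quat([q[1],q[2],q[3],q[0]])
def ray(ci,uv):
    K=np.array([[ci['fx'],0,ci['cx']],[0,ci['fy'],ci['cy']],[0,0,1]])
    p=cv2.undistortPoints(np.array([[uv]],float),K,np.array(ci['dist'],float))[0,0]
    return np.array(ci['eye']),rot(ci['orientation']).apply([p[0],p[1],1.])
def onz(ci,uv,z):
    e,d=ray(ci,uv); return e+d*(z-e[2])/d[2]
def tri(a,b):
    A=[];B=[]
    for ci,uv in (a,b):
        e,d=ray(ci,uv); d/=np.linalg.norm(d); P=np.eye(3)-np.outer(d,d); A.append(P);B.append(P@e)
    x=np.linalg.lstsq(np.vstack(A),np.hstack(B),rcond=None)[0]
    return x,[np.linalg.norm(A[i]@x-B[i]) for i in (0,1)]
def proj(ci,P):
    K=np.array([[ci['fx'],0,ci['cx']],[0,ci['fy'],ci['cy']],[0,0,1]])
    Q=rot(ci['orientation']).inv().apply(np.atleast_2d(P)-np.array(ci['eye']))
    return cv2.projectPoints(Q,np.zeros(3),np.zeros(3),K,np.array(ci['dist'],float))[0][:,0]
def snap(n,f):
    ci=eyes.camera_info(n); im=eyes.get_image(n); cv2.imwrite('pics/'+f,im[:,:,::-1]); return ci,im
E
python3 - <<'E'
from h import *
for n in('scene','top','wrist'):
    ci,im=snap(n,n+'0.png'); print(n,ci)
s=manip.get_state();print(s)
E
```

```text
pics
scene {'fx': 442.97583719838246, 'fy': 442.97583719838246, 'cx': 326.2574598381292, 'cy': 246.05346397897583, 'dist': array([-0.03911257,  0.        ,  0.        ,  0.        ,  0.        ]), 'eye': array([0.777391  , 0.5559321 , 0.64496956]), 'orientation': array([-0.07218071,  0.14716671,  0.87283284, -0.45966808])}
top {'fx': 478.2240618566818, 'fy': 478.2240618566818, 'cx': 322.0280779518015, 'cy': 245.03176372290773, 'dist': array([-0.13276019,  0.        ,  0.        ,  0.        ,  0.        ]), 'eye': array([ 0.43977974, -0.1302402 ,  1.09466796]), 'orientation': array([-0.0238232 ,  0.70899598, -0.70371097,  0.03934493])}
wrist {'fx': 428.7299221773978, 'fy': 428.7299221773978, 'cx': 325.1205701892637, 'cy': 234.91098154489598, 'dist': array([-0.09812081,  0.        ,  0.        ,  0.        ,  0.        ]), 'eye': array([0.100287  , 0.57107834, 0.37284265]), 'orientation': array([0.11141807, 0.79522977, 0.59029173, 0.08216629])}
{'clock': 0.15, 'qpos': array([ 1.15496958e+00,  2.76466507e-01,  1.50583153e+00, -3.08854175e-06,
        1.36069668e+00, -1.20964940e-01]), 'qd': array([ 1.28810147e-03, -2.75260071e-03, -2.99860132e-03,  8.67241244e-05,
        3.05879127e-04, -2.81290541e-04]), 'effort': array([ 1.97369263e-03, -4.17144871e+01, -2.46031737e+01,  1.17607092e-04,
        7.67165911e-03,  7.41105310e-08]), 'position': array([0.16693966, 0.54985633, 0.24933314]), 'ee_rot': array([-1.84445906e-04,  1.46897039e-01,  9.89151540e-01, -6.76329118e-04]), 'contact_force': array([0.52399032, 0.19479726, 0.05315603]), 'moment': array([-0.03047267,  0.02515326,  0.0420129 ]), 'gripper_force': 0.0, 'width': 0.08559163840102628}
```

View pics/scene0.png

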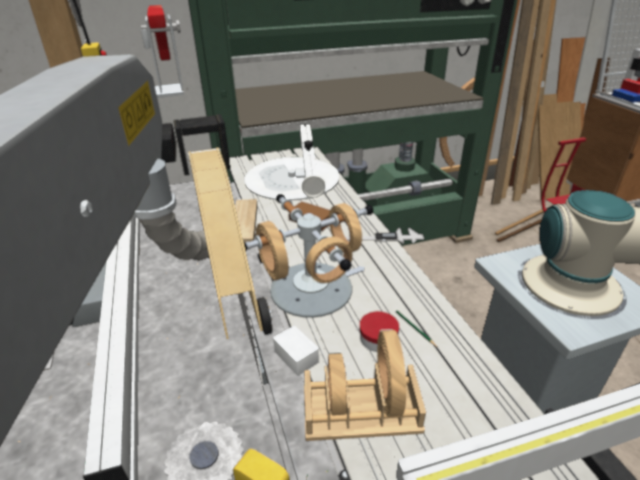

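View pics/top0.png

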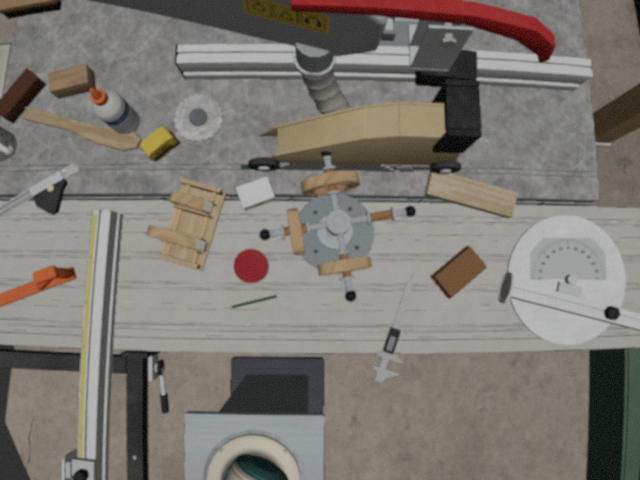

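The top view has world -y to the right. The rack is at (190,225), with the full roll at (178,237) and the spent one at (197,202). The empty arm, with its brown roller, points right to a knob near (410,212), and the hub is near (338,222). I'll enlarge both regions.

Run:
```python
import cv2,numpy as np
t=cv2.imread('pics/top0.png');s=cv2.imread('pics/scene0.png')
cv2.imwrite('pics/c1.png',np.vstack([cv2.resize(t[150:300,240:440],None,fx=4,fy=4,interpolation=3)]))
a=cv2.resize(t[170:280,135:235],None,fx=4,fy=4,interpolation=3)
b=cv2.resize(s[320:445,295:430],(432,400),interpolation=3)
a=cv2.resize(a,None,fx=.9091,fy=.9091)
print(a.shape,b.shape)
cv2.imwrite('pics/c2.png',np.hstack([a[:400],b[:400]]))
cv2.imwrite('pics/c3.png',cv2.resize(s[185:325,235:435],None,fx=4,fy=4,interpolation=3))
```

```text
(400, 364, 3) (400, 432, 3)
```

View pics/c1.png

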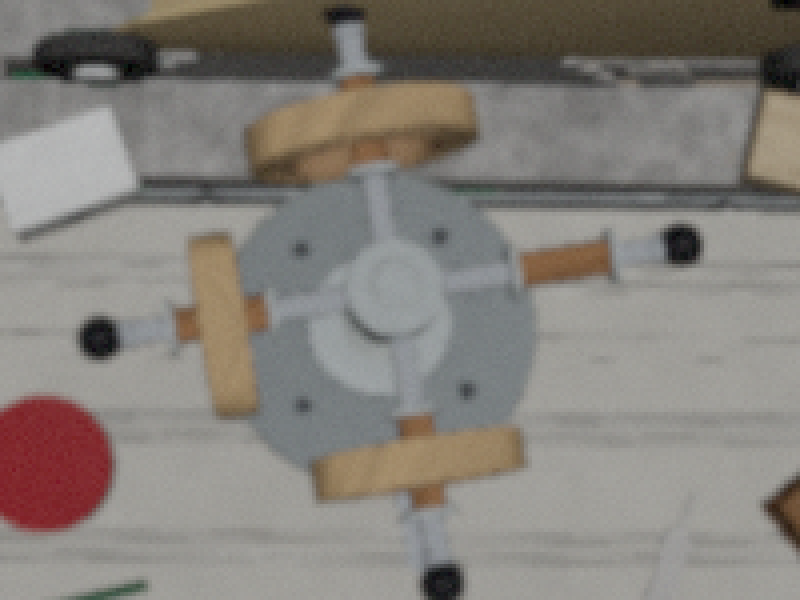

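View pics/c2.png

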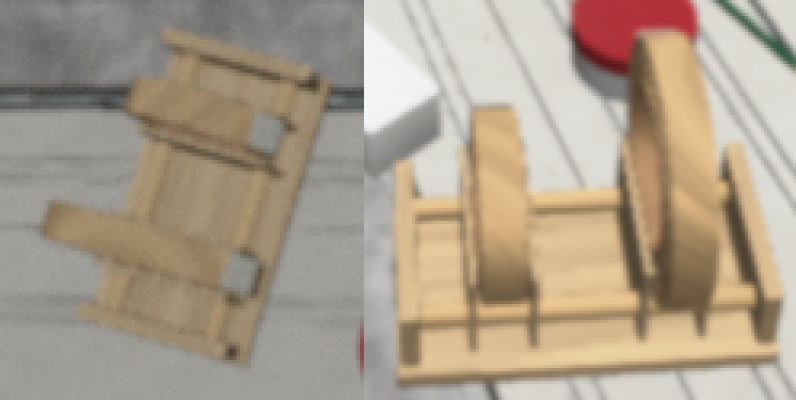

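View pics/c3.png

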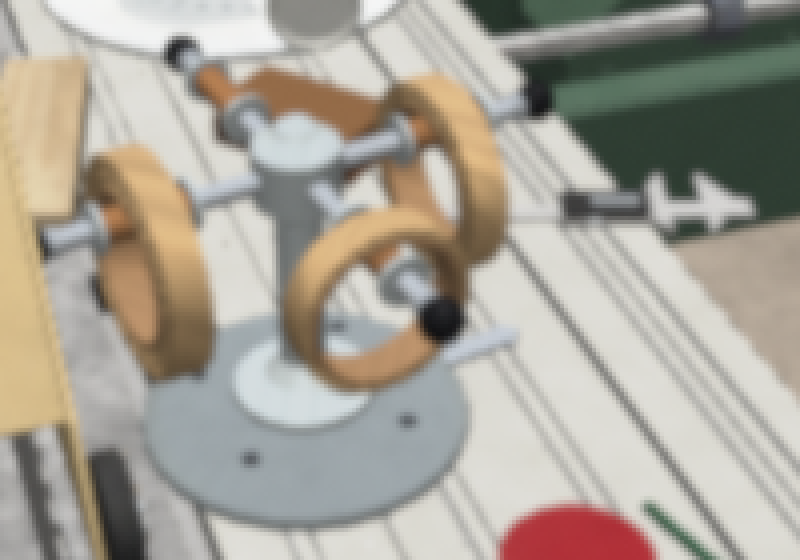

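The crops show:
- **Post:** its top is at top px (338.7,222).
- **Empty-arm knob:** at top px (410.5,211.2) and scene px (280.7,198).
- **Pointer tip:** at scene px (363.8,268.8). From above it is hidden under the near arm.
- **Full roll:** the tall one, in the rack slot nearer the robot.

Next I'll triangulate these.

Run:
```python
from h import *
np.set_printoptions(precision=4,suppress=True)
T=eyes.camera_info('top');S=eyes.camera_info('scene')
t=lambda u,v:(240+u/4-.375,150+v/4-.375)
s=lambda u,v:(235+u/4-.375,185+v/4-.375)
K=[]
for n,a,b in [('emptyknob',(682,245),(183,52)),('frontknob',(440,582),(537,98)),('leftknob',(100,337),(441,318)),('post',(395,285),(297,130))]:
    x,r=tri((T,t(*a)),(S,s(*b))); print(n,x,r)
print('foot',onz(T,t(385,322),.012), 'ptr root/tip',onz(S,s(440,357),.012),onz(S,s(515,335),.012))
for n,p in [('right',(682,245)),('front',(440,582)),('left',(100,337)),('back',(345,15))]:
    q=onz(T,t(*p),.165);K.append(q);print(n,q)
print('centre LR',(K[0]+K[2])/2,'FB',(K[1]+K[3])/2)
r=lambda u,v:(135+u/3.636-.375,170+v/3.636-.375)
s2=lambda u,v:(295+(u-364)/3.2-.35,320+v/3.2-.35)
print('roll near top', tri((T,r(130,240)),(S,s2(668,38))))
print('full roll strip left end/right end (z~.12,.12)')
for p in[(45,220),(40,235),(258,260),(245,295)]: print(onz(T,r(*p),.1))
print('rack top corners z.068')
C=[onz(T,r(*p),.068) for p in[(170,32),(325,85),(245,362),(85,312)]]
for c in C: print(c)
print('scene rack pts', [onz(S,s2(*p),0.068) for p in [(405,165),(735,145)]],[onz(S,s2(*p),0.) for p in [(398,382),(778,358)]])
```

```text
emptyknob [ 0.5922 -0.3245  0.1652] [np.float64(0.0004287050030857994), np.float64(0.00042870500308563443)]
frontknob [ 0.4256 -0.2042  0.1676] [np.float64(0.000491242018062428), np.float64(0.000491242018063073)]
leftknob [ 0.5439 -0.0381  0.1663] [np.float64(9.705492006075388e-05), np.float64(9.705492005933931e-05)]
post [ 0.5674 -0.1807  0.1892] [np.float64(0.00028873478908969465), np.float64(0.0002887347890889426)]
foot [ 0.5713 -0.1851  0.012 ] ptr root/tip [ 0.4824 -0.1947  0.012 ] [ 0.4335 -0.1995  0.012 ]
right [ 0.5927 -0.3247  0.165 ]
front [ 0.426  -0.2046  0.165 ]
left [ 0.5441 -0.038   0.165 ]
back [ 0.707  -0.1569  0.165 ]
centre LR [ 0.5684 -0.1814  0.165 ] FB [ 0.5665 -0.1807  0.165 ]
roll near top (array([0.5406, 0.1455, 0.171 ]), [np.float64(0.002323992796489343), np.float64(0.0023239927964886966)])
full roll strip left end/right end (z~.12,.12)
[0.5575 0.219  0.1   ]
[0.5487 0.2216 0.1   ]
[0.5351 0.0923 0.1   ]
[0.5148 0.0993 0.1   ]
rack top corners z.068
[0.6764 0.1581 0.068 ]
[0.6441 0.0623 0.068 ]
[0.4775 0.1056 0.068 ]
[0.5062 0.2034 0.068 ]
scene rack pts [array([0.657 , 0.0918, 0.068 ]), array([0.4922, 0.1361, 0.068 ])] [array([ 0.6853,  0.1653, -0.    ]), array([0.502 , 0.2158, 0.    ])]
```

Heights check out: the empty-arm knob comes out at z=0.165. The carousel axis is about (0.5675,-0.181), with the empty arm at -80° and the pointer at -172°, so a joint angle of about +92°. The rack yaw is about -15° and the full roll is near (0.538,0.146). I'll go above the roll, turning as I go.

```bash
cat > go.py <<'E'
import sys
from h import *
def tgt(yaw):
    a=np.radians(yaw); y=np.array([np.cos(a),np.sin(a),0]); z=np.array([0,0,-1.]); return R.from_matrix(np.c_[np.cross(y,z),y,z])
def go(x,y,z,yaw):
    s=manip.get_state(); Rc=rot(s['ee_rot']); d=Rc.inv().apply(np.array([x,y,z])-s['position'])
    w=(Rc.inv()*tgt(yaw)).as_rotvec(degrees=True); print('t %.2f'%s['clock'],'shift',np.round(d,4),'turn',np.round(w,2),'q',np.round(s['qpos'],2),'F',np.round(s['contact_force'],1))
if __name__=='__main__': go(*map(float,sys.argv[1:5]))
E
python3 go.py .538 .146 .30 -15
```

```text
t 0.15 shift [-0.4724 -0.2787 -0.0504] turn [-7.000e-02  5.000e-02  8.811e+01] q [ 1.15  0.28  1.51 -0.    1.36 -0.12] F [0.5 0.2 0.1]
```

Request:
servo_tool:
  series: "0 0 -0.05 0 0 8 0; -0.04 -0.025 -0.05 0 0 16 0; -0.08 -0.048 -0.05 0 0 24 0; -0.12 -0.071 -0.05 0 0 32 0; -0.16 -0.095 -0.05 0 0 40 0"

```text
clock: 0.65
position: [0.2933, 0.4115, 0.2999]
ee_rot: [0.0, 0.478, 0.878, 0.0]
contact_force: [-0.2, 0.4, 0.5]
width: 0.0852
gripper_force: 0.0
```

```bash
python3 go.py .538 .146 .30 -15
```

```text
t 0.65 shift [-3.558e-01  6.170e-02 -1.000e-04] turn [1.000e-02 0.000e+00 4.783e+01] q [ 0.81  0.14  1.56 -0.    1.44  0.24] F [-0.2  0.4  0.5]
```

Request:
servo_tool:
  series: "-0.049 0.008 0 0 0 8.2 0; -0.098 0.017 0 0 0 16.4 0; -0.147 0.025 0 0 0 24.6 0; -0.196 0.034 0 0 0 32.8 0; -0.245 0.042 0 0 0 41 0"

```text
clock: 1.15
position: [0.4626, 0.2288, 0.2999]
ee_rot: [-0.0, 0.756, 0.654, 0.0]
contact_force: [0.6, 0.4, -0.3]
width: 0.0855
gripper_force: 0.0
```

```bash
python3 go.py .538 .146 .30 -15
```

```text
t 1.15 shift [-0.0712  0.0865 -0.0001] turn [-0.01 -0.02  6.76] q [0.32 0.16 1.54 0.   1.45 0.47] F [ 0.6  0.4 -0.3]
```

Request:
servo_tool:
  series: "-0.024 0.029 0 0 0 3.4 0; -0.048 0.058 0 0 0 6.8 0; -0.071 0.0865 0 0 0 6.8 0; -0.071 0.0865 0 0 0 6.8 0"

```text
clock: 1.55
position: [0.5405, 0.1449, 0.2991]
ee_rot: [0.001, 0.793, 0.609, -0.0]
contact_force: [-0.9, -0.1, 0.3]
width: 0.0855
gripper_force: 0.0
```

Run:
```python
from h import *
ci,im=snap('wrist','w1.png'); print(ci['eye'],rot(ci['orientation']).as_matrix()[:,2])
P=[(.538+a,.146+b,.158) for a,b in((0,0),)]
u=np.array([.966,-.259,0]);c=np.array([.538,.146,.158])
print(proj(ci,[c,c+.011*u,c-.011*u]))
```

```text
[0.55818934 0.2132329  0.42254338] [-0.06938939 -0.26632675 -0.96138191]
[[321.02356654 226.52756609]
 [338.25744156 226.55287325]
 [303.79089934 226.50491837]]
```

View pics/w1.png

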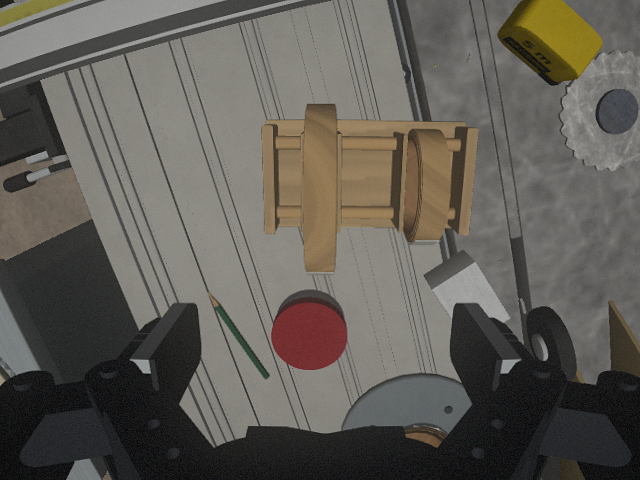

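The wrist view shows the full roll as an upright strip from (321,104) to (320,272). It is about 35 px wide around column 321, which matches a top at 0.158 m. The spent roll is at (428,185) and the tin at (310,333). I'll compare this with the ring model to find the centre along the slot.

Run:
```python
from h import *
ci=eyes.camera_info('wrist'); T=eyes.camera_info('top')
u=np.array([.966,-.259,0]);v=np.array([.259,.966,0])
th=np.linspace(0,2*np.pi,400)
for zc in (.093,):
  c=np.array([.538,.146,zc])
  ring=np.vstack([c+s*u+.065*(np.cos(th)[:,None]*v+np.sin(th)[:,None]*[0,0,1]) for s in(-.011,.011)])
  for n,C in(('w',ci),('t',T)):
    p=proj(C,ring);print(n,p.min(0),p.max(0))
print('top meas', 135+np.array([42,258])/3.636, 170+np.array([200,296])/3.636)
im=cv2.imread('pics/w1.png');g=cv2.GaussianBlur(im,(0,0),1)
for r in(150,190,225): print(r,[tuple(g[r,c]) for c in ()], (np.abs(np.diff(g[r,295:350].astype(int),axis=0)).sum(1)).tolist())
```

```text
w [307.89736357 122.30180242] [342.62576452 290.63478332]
t [149.43846624 225.95633378] [212.54732626 253.40159937]
top meas [146.55115512 205.95709571] [225.00550055 251.40814081]
150 [] [1, 1, 5, 1, 14, 18, 1, 4, 11, 12, 2, 1, 0, 1, 0, 0, 3, 2, 2, 1, 1, 2, 0, 0, 1, 2, 2, 0, 3, 2, 4, 3, 5, 3, 5, 2, 0, 0, 2, 9, 13, 7, 27, 15, 15, 24, 8, 13, 11, 1, 1, 0, 3, 1]
190 [] [2, 0, 0, 3, 0, 1, 2, 5, 5, 3, 1, 3, 0, 3, 3, 2, 1, 5, 3, 4, 6, 2, 0, 0, 1, 2, 2, 1, 0, 2, 3, 3, 0, 0, 1, 0, 0, 0, 7, 15, 18, 5, 15, 6, 9, 3, 12, 11, 0, 0, 0, 0, 3, 0]
225 [] [2, 3, 4, 6, 18, 14, 7, 4, 3, 0, 2, 1, 0, 0, 1, 2, 1, 4, 5, 7, 3, 2, 0, 0, 2, 0, 0, 1, 2, 2, 2, 0, 2, 0, 0, 1, 0, 5, 12, 18, 7, 11, 17, 11, 8, 6, 2, 1, 0, 2, 1, 0, 0, 2]
```

```bash
python3 - <<'E'
from h import *
ci=eyes.camera_info('wrist'); T=eyes.camera_info('top');print(ci['eye'],rot(ci['orientation']).as_matrix()[:,2])
u=np.array([.966,-.259,0]);v=np.array([.259,.966,0])
th=np.linspace(0,2*np.pi,400)
ci['eye']=np.array([0.55818934,0.2132329,0.42254338])
for k in(0,.009,.012):
  c=np.array([.538,.146,.093])+k*v
  ring=np.vstack([c+s*u+.065*(np.cos(th)[:,None]*v+np.sin(th)[:,None]*[0,0,1]) for s in(-.011,.011)])
  for n,C in(('w',ci),('t',T)):
    p=proj(C,ring);print(k,n,p.min(0),p.max(0))
E
python3 go.py .540 .156 .20 -15
```

```text
[0.5564638  0.21486723 0.42271007] [-0.07102007 -0.2646076  -0.96173747]
0 w [304.57572467 120.76406854] [339.36242515 289.35166472]
0 t [149.43846624 225.95633378] [212.54732626 253.40159937]
0.009 w [304.44375569 108.42322688] [339.52740812 278.43129492]
0.009 t [145.4331868  224.81828487] [208.55074483 252.27873369]
0.012 w [304.4001711  104.26633094] [339.58245102 274.76548221]
0.012 t [144.10071309 224.43945837] [207.22134784 251.90491638]
t 1.60 shift [ 0.0094 -0.0009  0.0991] turn [-0.07  0.03  0.12] q [0.14 0.23 1.45 0.   1.46 0.4 ] F [-0.5  1.3  0. ]
```

The centre fits at about (0.5405,0.157) in both views. I'll descend and grip.

Request:
servo_tool:
  series: "0.01 -0.001 0.03 0 0 0 0; 0.0105 -0.001 0.07 0 0 0 0; 0.0105 -0.001 0.11 0 0 0 0; 0.0105 -0.001 0.14 0 0 0 0; 0.0105 -0.001 0.144 0 0 0 0"

```text
clock: 2.1
position: [0.5352, 0.1593, 0.1522]
ee_rot: [-0.003, 0.791, 0.611, -0.004]
contact_force: [-1.6, -0.8, 0.3]
width: 0.0853
gripper_force: 0.0
```

```bash
python3 go.py .5405 .157 .155 -15
```

```text
t 2.10 shift [-0.0009  0.0057 -0.0029] turn [-0.5   0.18  0.38] q [0.16 0.33 1.69 0.   1.14 0.42] F [-1.6 -0.8  0.3]
```

Request:
servo_tool:
  series: "0 0 0 0 0 0 1; 0 0 0 0 0 0 1; 0 0 0 0 0 0 1; 0 0 0 0 0 0 1; 0 0 0 0 0 0 1"
  squeeze: 40

```text
clock: 2.6
position: [0.5401, 0.1589, 0.1575]
ee_rot: [0.001, 0.792, 0.611, 0.001]
contact_force: [-1.3, 0.5, 3.8]
width: 0.0211
gripper_force: 41.4
```

Run:
```python
from h import *
s=manip.get_state();print(s['clock'],s['position'],s['width'],s['gripper_force'],s['contact_force'])
```

```text
2.6 [0.54006919 0.15892354 0.15753107] 0.021145675137730816 41.42496528078482 [-1.30411891  0.52871601  3.84927671]
```

Gripped: width 21 mm, 41 N. Now I'll lift straight up.

Request:
servo_tool:
  series: "0 0 -0.015 0 0 0 1; 0 0 -0.045 0 0 0 1; 0 0 -0.085 0 0 0 1; 0 0 -0.13 0 0 0 1; 0 0 -0.17 0 0 0 1"

```text
clock: 3.1
position: [0.5388, 0.1586, 0.3275]
ee_rot: [-0.0, 0.792, 0.611, -0.0]
contact_force: [1.3, 1.4, -2.9]
width: 0.0208
gripper_force: 40.5
```

Request:
servo_tool:
  series: "0 0 -0.025 0 0 0 1; 0 0 -0.035 0 0 0 1; 0 0 -0.035 0 0 0 1"

```text
clock: 3.4
position: [0.5394, 0.1587, 0.3617]
ee_rot: [0.0, 0.792, 0.611, 0.001]
contact_force: [-0.1, 0.3, -3.6]
width: 0.0212
gripper_force: 40.5
```

```bash
python3 go.py .6007 -.373 .36 -80.2
python3 - <<'E'
from h import *
s=manip.get_state();print(s['position'],s['width'],s['gripper_force'],s['contact_force'])
E
```

```text
t 3.40 shift [-0.4988  0.1942  0.0016] turn [ 5.00e-02 -9.00e-02  6.55e+01] q [0.16 0.21 1.32 0.   1.61 0.42] F [-0.1  0.3 -3.6]
[0.53940737 0.15872726 0.36166727] 0.02122043377202859 40.52209619607311 [-0.05159073  0.28305672 -3.59421474]
```

Run:
```python
import numpy as np
d=np.array([-.4988,.1942])/15
for k in range(3):
    a=np.radians(-65.5/3*k); M=np.array([[np.cos(a),-np.sin(a)],[np.sin(a),np.cos(a)]])
    print([np.round(M@d*i,3).tolist()+[round(65.5/15*i,1)] for i in range(1,6)])
```

```text
[[-0.033, 0.013, 4.4], [-0.067, 0.026, 8.7], [-0.1, 0.039, 13.1], [-0.133, 0.052, 17.5], [-0.166, 0.065, 21.8]]
[[-0.026, 0.024, 4.4], [-0.052, 0.049, 8.7], [-0.078, 0.073, 13.1], [-0.104, 0.098, 17.5], [-0.13, 0.122, 21.8]]
[[-0.015, 0.032, 4.4], [-0.03, 0.065, 8.7], [-0.045, 0.097, 13.1], [-0.06, 0.129, 17.5], [-0.076, 0.162, 21.8]]
```

Request:
servo_tool:
  series: "-0.033 0.013 0 0 0 4.4 1; -0.067 0.026 0 0 0 8.7 1; -0.1 0.039 0 0 0 13.1 1; -0.133 0.052 0 0 0 17.5 1; -0.166 0.065 0 0 0 21.8 1"

```text
clock: 3.9
position: [0.559, -0.0195, 0.358]
ee_rot: [-0.002, 0.894, 0.449, -0.002]
contact_force: [0.1, -0.2, -3.5]
width: 0.0212
gripper_force: 40.4
```

Request:
servo_tool:
  series: "-0.026 0.024 0 0 0 4.4 1; -0.052 0.049 0 0 0 8.7 1; -0.078 0.073 0 0 0 13.1 1; -0.104 0.098 0 0 0 17.5 1; -0.13 0.122 0 0 0 21.8 1"

```text
clock: 4.4
position: [0.58, -0.1965, 0.3577]
ee_rot: [-0.002, 0.962, 0.272, -0.002]
contact_force: [0.5, 0.6, -2.4]
width: 0.0206
gripper_force: 40.4
```

Request:
servo_tool:
  series: "-0.015 0.032 0 0 0 4.4 1; -0.03 0.065 0 0 0 8.7 1; -0.045 0.097 0 0 0 13.1 1; -0.06 0.129 0 0 0 17.5 1; -0.076 0.162 0 0 0 21.8 1"

```text
clock: 4.9
position: [0.6007, -0.374, 0.3574]
ee_rot: [-0.002, 0.996, 0.085, -0.002]
contact_force: [0.4, -0.0, -3.1]
width: 0.0208
gripper_force: 40.5
```

Request:
servo_tool:
  series: "0 0 0 0 0 0 1; 0 0 0 0 0 0 1; 0 0 0 0 0 0 1"

```text
clock: 5.2
position: [0.6009, -0.372, 0.3591]
ee_rot: [-0.002, 0.996, 0.087, -0.001]
contact_force: [0.1, 0.0, -2.8]
width: 0.0206
gripper_force: 40.6
```

```bash
python3 go.py .6007 -.373 .224 -80.2
python3 - <<'E'
from h import *
ci,im=snap('scene','s2.png'); ct,it=snap('top','t2.png')
a=cv2.resize(im[120:290,200:400],None,fx=2,fy=2.,interpolation=3)
b=cv2.resize(it[150:320,270:470],None,fx=2,fy=2,interpolation=3)
cv2.imwrite('pics/v2.png',np.hstack([a,b])[:,:,::-1])
c=np.array([.6007,-.373,.36-.065+.0005]);print(proj(ci,c),proj(ct,c))
E
```

```text
t 5.20 shift [-1.000e-04  1.400e-03  1.351e-01] turn [-0.2   0.12  0.16] q [-0.65  0.46  0.96  0.    1.73  0.74] F [ 0.1  0.  -2.8]
[[267.14500241 135.90159532]] [[452.99273575 194.62038971]]
```

View pics/v2.png

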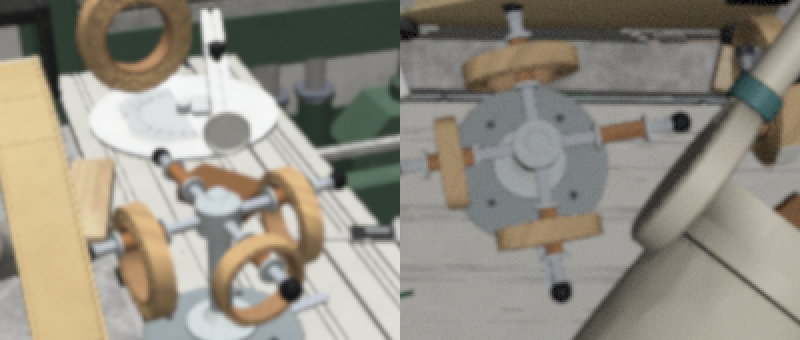

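The roll hangs true in the gripper. Its centre in the scene view is (267.5,137.5) against a predicted (267,136), and the arm has not moved (its knob is at top px (410,211)). I'll lower the roll to bore height, then slide it in over the arm.

Request:
servo_tool:
  series: "0 0 0.03 0 0 0 1; 0 0 0.065 0 0 0 1; 0 0 0.1 0 0 0 1; 0 0 0.13 0 0 0 1; 0 0 0.138 0 0 0 1"

```text
clock: 5.8
position: [0.5995, -0.3705, 0.219]
ee_rot: [-0.003, 0.996, 0.087, -0.003]
contact_force: [-0.1, 0.1, -3.4]
width: 0.0208
gripper_force: 40.6
```

Request:
servo_tool:
  series: "0 0 0 0 0 0 1; 0 0 0 0 0 0 1; 0 0 0 0 0 0 1"

```text
clock: 6.1
position: [0.6023, -0.3737, 0.2256]
ee_rot: [0.002, 0.996, 0.087, 0.002]
contact_force: [0.1, -0.4, -2.2]
width: 0.0206
gripper_force: 40.7
```

```bash
python3 go.py .582 -.2648 .2205 -80.2
```

```text
t 6.10 shift [-0.0013 -0.1108  0.0048] turn [ 0.19 -0.18  0.13] q [-0.65  0.49  1.23  0.    1.42  0.74] F [ 0.1 -0.4 -2.2]
```

Request:
servo_tool:
  series: "0 -0.01 0.003 0 0 0 1; 0 -0.03 0.004 0 0 0 1; 0 -0.055 0.004 0 0 0 1; 0 -0.08 0.004 0 0 0 1; 0 -0.1 0.004 0 0 0 1"

```text
clock: 6.6
position: [0.5837, -0.2726, 0.2198]
ee_rot: [-0.0, 0.996, 0.087, 0.0]
contact_force: [-0.7, 0.0, -3.2]
width: 0.0209
gripper_force: 40.7
```

Request:
servo_tool:
  series: "0 -0.01 0 0 0 0 1; 0 -0.01 0 0 0 0 1; 0 -0.01 0 0 0 0 1; 0 -0.01 0 0 0 0 1"

```text
clock: 7.0
position: [0.5827, -0.2659, 0.219]
ee_rot: [0.0, 0.996, 0.086, 0.0]
contact_force: [1.3, -0.3, -3.0]
width: 0.0212
gripper_force: 40.7
```

```bash
python3 go.py .582 -.2648 .2025 -80.2
python3 - <<'E'
from h import *
ci,im=snap('scene','s3.png'); ct,it=snap('top','t3.png')
a=cv2.resize(im[150:290,230:390],(480,420),interpolation=3)
b=cv2.resize(it[180:280,360:440],None,fx=4,fy=4,interpolation=3)
cv2.imwrite('pics/v3.png',np.hstack([a,cv2.copyMakeBorder(b,0,20,0,0,0)])[:,:,::-1])
E
```

```text
t 7.00 shift [-0.0005 -0.0012  0.0165] turn [ 0.06 -0.02  0.07] q [-0.54  0.39  1.41 -0.    1.34  0.86] F [ 1.3 -0.3 -3. ]
```

View pics/v3.png

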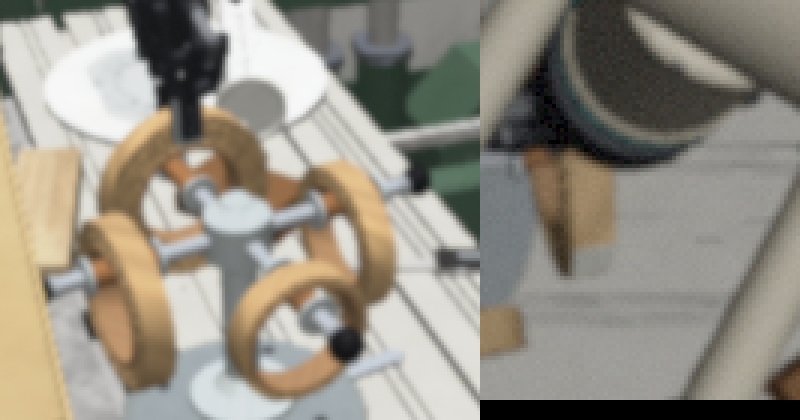

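The roll now encircles the arm at the roller: the rod runs through its bore in the scene crop around (195,185). I'll lower it until the load comes off the wrist.

Request:
servo_tool:
  series: "0 0 0.005 0 0 0 1; 0 0 0.01 0 0 0 1; 0 0 0.013 0 0 0 1; 0 0 0.013 0 0 0 1; 0 0 0.013 0 0 0 1"

```text
clock: 7.6
position: [0.5823, -0.2648, 0.2058]
ee_rot: [-0.0, 0.996, 0.086, -0.0]
contact_force: [0.4, -0.3, -3.3]
width: 0.021
gripper_force: 40.6
```

Request:
servo_tool:
  series: "0 0 0.002 0 0 0 1; 0 0 0.002 0 0 0 1; 0 0 0.002 0 0 0 1"

```text
clock: 7.9
position: [0.5823, -0.2647, 0.204]
ee_rot: [-0.0, 0.996, 0.086, 0.0]
contact_force: [1.8, 0.4, -3.1]
width: 0.0212
gripper_force: 40.7
```

Request:
servo_tool:
  series: "0 0 0.002 0 0 0 1; 0 0 0.002 0 0 0 1; 0 0 0.002 0 0 0 1"

```text
clock: 8.2
position: [0.5823, -0.2647, 0.2019]
ee_rot: [-0.0, 0.996, 0.086, -0.0]
contact_force: [-0.8, 0.0, -3.7]
width: 0.0211
gripper_force: 40.7
```

Request:
servo_tool:
  series: "0 0 0.0015 0 0 0 1; 0 0 0.0015 0 0 0 1; 0 0 0.0015 0 0 0 1"

```text
clock: 8.5
position: [0.5827, -0.2648, 0.2014]
ee_rot: [0.0, 0.996, 0.086, 0.001]
contact_force: [-0.2, 0.3, 2.8]
width: 0.0212
gripper_force: 41.3
```

It has seated: the wrist load went from -3.7 to +2.8 N. I'll open part-way and lift clear.

Request:
servo_tool:
  series: "0 0 0 0 0 0 0.5; 0 0 0 0 0 0 0.5; 0 0 0 0 0 0 0.5; 0 0 0 0 0 0 0.5; 0 0 -0.002 0 0 0 0.5"

```text
clock: 9.0
position: [0.5822, -0.2647, 0.2022]
ee_rot: [-0.0, 0.996, 0.086, -0.0]
contact_force: [-0.2, 0.3, -0.8]
width: 0.0428
gripper_force: 0.0
```

Request:
servo_tool:
  series: "0 0 -0.008 0 0 0 0.5; 0 0 -0.03 0 0 0 0.5; 0 0 -0.06 0 0 0 0.5; 0 0 -0.09 0 0 0 0.3; 0 0 -0.1 0 0 0 0.3"

```text
clock: 9.5
position: [0.5836, -0.2655, 0.3068]
ee_rot: [0.002, 0.996, 0.086, 0.003]
contact_force: [0.1, -0.2, 0.3]
width: 0.0597
gripper_force: 0.0
```

```bash
python3 go.py .5922 -.3245 .26 -170.2
python3 - <<'E'
from h import *
ci,im=snap('scene','s4.png')
ct,it=snap('wrist','w4.png')
cv2.imwrite('pics/v4.png',np.hstack([cv2.resize(im[150:290,230:390],(480,420),interpolation=3),cv2.resize(it,(320,240))[:].copy() if 0 else cv2.copyMakeBorder(cv2.resize(it,(320,240)),0,180,0,0,0)])[:,:,::-1])
E
```

```text
t 9.50 shift [-0.002   0.0594  0.0471] turn [-4.000e-02 -4.600e-01  9.011e+01] q [-0.54  0.35  1.26  0.    1.53  0.86] F [ 0.1 -0.2  0.3]
```

View pics/v4.png

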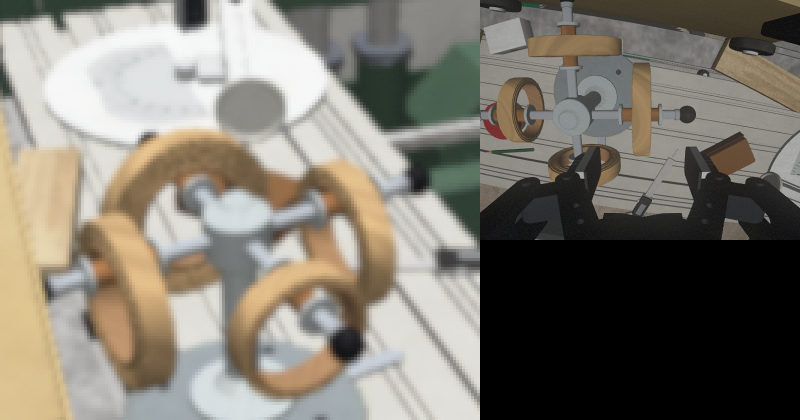

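The roll hangs on the arm: its rim stands between the flanges at about (322,220) in the wrist image, with the knob near (414,226). I'll locate that knob accurately from this pose and re-fix it in the old top view.

```bash
python3 - <<'E'
from h import *
ci,im=snap('wrist','w5.png'); T=eyes.camera_info('top')
m=(im.max(2)<60).astype(np.uint8)[196:256,384:446]
n,l,st,c=cv2.connectedComponentsWithStats(m); 
for i in range(1,n):
    if st[i,4]>60:
        uv=c[i]+[384,196]; print(st[i],uv,onz(ci,uv,.165),tri((ci,uv),(T,(410.1,210.9))))
E
python3 go.py .592 -.3245 .26 9.8
```

```text
[ 17  15  33  35 844] [416.5971564  227.95260664] [ 0.59273445 -0.32212108  0.165     ] (array([ 0.59259199, -0.32368714,  0.16384   ]), [np.float64(0.0012282207020670518), np.float64(0.0012282207020674787)])
t 9.65 shift [-0.0008  0.0605  0.0427] turn [ 5.000e-02 -1.000e-02 -8.989e+01] q [-0.54  0.35  1.26  0.    1.53  0.86] F [-1.5  0.5 -0.3]
```

Request:
servo_tool:
  series: "0 0.02 0 0 0 -8 0; 0 0.04 0 0 0 -16 0; 0 0.059 0 0 0 -24 0; 0 0.059 0 0 0 -32 0; 0 0.059 0 0 0 -40 0"

```text
clock: 10.15
position: [0.5917, -0.3232, 0.2994]
ee_rot: [-0.002, 0.906, 0.424, -0.001]
contact_force: [0.3, 0.1, 0.2]
width: 0.0853
gripper_force: 0.0
```

Request:
servo_tool:
  series: "0 0 0 0 0 -8 0; 0 0 0 0 0 -16 0; 0 0 0 0 0 -24 0; 0 0 0 0 0 -32 0; 0 0 0 0 0 -40 0"

```text
clock: 10.65
position: [0.5917, -0.3224, 0.2997]
ee_rot: [-0.002, 0.706, 0.709, -0.0]
contact_force: [0.2, -0.7, -0.5]
width: 0.0851
gripper_force: 0.0
```

Request:
servo_tool:
  series: "0 0 0 0 0 -5 0; 0 0 0 0 0 -10 0; 0 0 0 0 0 -10 0; 0 0 0 0 0 -10 0"

```text
clock: 11.05
position: [0.592, -0.3226, 0.3008]
ee_rot: [-0.001, 0.644, 0.765, -0.0]
contact_force: [-0.6, 0.4, 0.2]
width: 0.0854
gripper_force: 0.0
```

```bash
python3 go.py .5925 -.3235 .166 9.8
```

```text
t 11.05 shift [-0.0013  0.0006  0.1348] turn [-0.12 -0.12  0.  ] q [-0.6   0.41  1.18  0.    1.56 -0.77] F [-0.6  0.4  0.2]
```

Request:
servo_tool:
  series: "-0.001 0 0.04 0 0 0 0; -0.001 0 0.08 0 0 0 0; -0.001 0 0.115 0 0 0 0; -0.001 0 0.135 0 0 0 0; -0.001 0 0.135 0 0 0 0"

```text
clock: 11.55
position: [0.5904, -0.3223, 0.1629]
ee_rot: [-0.004, 0.644, 0.765, -0.0]
contact_force: [-0.7, -0.6, 0.1]
width: 0.0856
gripper_force: 0.0
```

Request:
servo_tool:
  series: "0 0 0 0 0 0 0.7; 0 0 0 0 0 0 1; 0 0 0 0 0 0 1; 0 0 0 0 0 0 1; 0 0 0 0 0 0 1"
  squeeze: 30

```text
clock: 12.05
position: [0.5931, -0.3241, 0.1689]
ee_rot: [0.001, 0.643, 0.766, 0.0]
contact_force: [-0.4, -0.1, 4.3]
width: 0.0213
gripper_force: 29.1
```

```bash
python3 go.py .5925 -.3235 .166 9.8
```

```text
t 12.05 shift [ 0.0007 -0.0005  0.0029] turn [0.09 0.09 0.11] q [-0.6   0.47  1.4  -0.    1.27 -0.78] F [-0.4 -0.1  4.3]
```

The knob is held (21 mm, 29 N). I'll swing the arm clockwise about the axis: 17° first, then 20°, and check.

Request:
servo_tool:
  series: "0.0001 -0.0051 0 0 0 2 1; 0.0006 -0.0127 0 0 0 5 1; 0.0018 -0.0227 0 0 0 9 1; 0.0037 -0.0327 0 0 0 13 1; 0.0064 -0.0425 0 0 0 17 1"

```text
clock: 12.55
position: [0.5496, -0.3254, 0.1689]
ee_rot: [0.001, 0.751, 0.66, 0.0]
contact_force: [-0.5, 0.3, 6.1]
width: 0.021
gripper_force: 29.5
```

Request:
servo_tool:
  series: "0.0004 -0.0101 0 0 0 4 1; 0.0014 -0.0202 0 0 0 8 1; 0.0032 -0.0302 0 0 0 12 1; 0.0056 -0.0401 0 0 0 16 1; 0.0088 -0.0497 0 0 0 20 1"

```text
clock: 13.05
position: [0.5011, -0.3107, 0.1689]
ee_rot: [0.001, 0.854, 0.52, 0.0]
contact_force: [-0.6, -0.2, 6.4]
width: 0.0212
gripper_force: 29.6
```

```bash
cat > ck.py <<'E'
from h import *
s=manip.get_state();d=s['position'][:2]-[.5675,-.181]
print(s['clock'],s['position'],'r',np.hypot(*d),'ang',np.degrees(np.arctan2(d[1],d[0])),'F',s['contact_force'],'w',s['width'],s['gripper_force'],'yawy',np.degrees(np.arctan2(*rot(s['ee_rot']).as_matrix()[[1,0],1])))
E
python3 ck.py
```

```text
13.05 [ 0.50106709 -0.31069025  0.1688551 ] r 0.14571510536039012 ang -117.12347343329583 F [-0.61462305 -0.24675077  6.41425828] w 0.021169745574396753 29.55058604478836 yawy -27.32899119356658
```

Tracking is good: r = 0.1457 m and side forces are small. I'll continue.

Request:
servo_tool:
  series: "0.0004 -0.0101 0 0 0 4 1; 0.0014 -0.0202 0 0 0 8 1; 0.0032 -0.0302 0 0 0 12 1; 0.0056 -0.0401 0 0 0 16 1; 0.0088 -0.0497 0 0 0 20 1"

```text
clock: 13.55
position: [0.4605, -0.2804, 0.1688]
ee_rot: [0.001, 0.931, 0.364, -0.0]
contact_force: [-1.2, -1.7, 7.0]
width: 0.0213
gripper_force: 29.6
```

Request:
servo_tool:
  series: "0.0004 -0.0101 0 0 0 4 1; 0.0014 -0.0202 0 0 0 8 1; 0.0032 -0.0302 0 0 0 12 1; 0.0056 -0.0401 0 0 0 16 1; 0.0088 -0.0497 0 0 0 20 1"

```text
clock: 14.05
position: [0.4325, -0.2379, 0.1688]
ee_rot: [0.001, 0.98, 0.197, -0.001]
contact_force: [-3.1, -0.5, 8.6]
width: 0.0211
gripper_force: 29.7
```

Request:
servo_tool:
  series: "0.0003 -0.0089 0 0 0 3.5 1; 0.001 -0.0165 0 0 0 6.5 1; 0.0018 -0.0227 0 0 0 9 1; 0.0024 -0.0265 0 0 0 10.5 1; 0.0025 -0.0272 0 0 0 10.8 1"

```text
clock: 14.55
position: [0.4239, -0.2112, 0.1688]
ee_rot: [0.001, 0.994, 0.105, -0.001]
contact_force: [-4.0, -0.7, 10.1]
width: 0.0207
gripper_force: 29.8
```

Request:
servo_tool:
  series: "0 0 0 0 0 0 1; 0 0 0 0 0 0 1; 0 0 0 0 0 0 1; 0 0 0 0 0 0 1; 0 0 0 0 0 0 1"

```text
clock: 15.05
position: [0.424, -0.2115, 0.1688]
ee_rot: [0.001, 0.994, 0.105, -0.001]
contact_force: [-5.1, -0.3, 9.8]
width: 0.021
gripper_force: 29.8
```

```bash
python3 ck.py
python3 - <<'E'
from h import *
cs,a=snap('scene','s6.png');cw,b=snap('wrist','w6.png')
d=np.array([np.cos(np.radians(188)),np.sin(np.radians(188)),0]);C=np.array([.5675,-.181,0])
for n,c in(('s',cs),('w',cw)): print(n,[proj(c,[C+r*d+[0,0,z]])[0].round(1) for r,z in((.09,.008),(.144,.008))])
A=cv2.resize(a[190:310,270:390],(480,480),interpolation=3)
B=cv2.copyMakeBorder(cv2.resize(b,(320,240)),0,240,0,0,0)
cv2.imwrite('pics/v6.png',np.hstack([A,B])[:,:,::-1])
E
```

```text
15.05 [ 0.42396346 -0.2114505   0.16875143] r 0.1467309444735792 ang -168.02258743091346 F [-5.12655158 -0.3155941   9.77724524] w 0.021024203208382285 29.83629137277603 yawy -77.9285840509915
s [array([346.4, 275.2]), array([366.4, 268.6])]
w [array([317. , 133.3]), array([311.7, 214. ])]
```

View pics/v6.png

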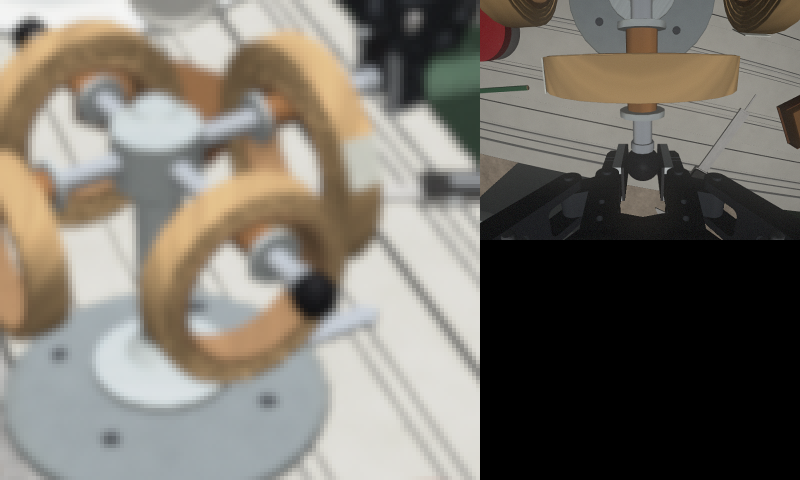

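In the scene crop the pointer tip is at (372,318), i.e. px (362.6,269.1), lying below the knob and very slightly to one side. The roll hangs freely and the knob is between the pads. I'll refine the pointer's direction from the tip and from the foot's bolt holes, which lie symmetrically about the pointer.

Run:
```python
from h import *
np.set_printoptions(precision=4,suppress=True)
T=eyes.camera_info('top');S=eyes.camera_info('scene');C=np.array([.5675,-.181])
t=lambda p:(240+p[0]/4-.375,150+p[1]/4-.375)
for z in(.006,.012):
  H=np.array([onz(T,t(p),z)[:2] for p in((302,250),(438,237),(303,405),(467,390))])
  b=H[:2].mean(0);f=H[2:].mean(0);d=f-b
  print(z,'holes',(H-C).tolist(),'ang',[np.degrees(np.arctan2(*(h-C)[::-1])) for h in H],'axis',np.degrees(np.arctan2(d[1],d[0])), 'foot centre',onz(T,t((385,322)),z))
  for p in((362.6,269.1),(363.4,268.4),(349.1,273.4)):
    q=onz(S,p,z)[:2]-C;print('  ptr',p,np.hypot(*q),np.degrees(np.arctan2(q[1],q[0])))
# fit ends in r: rotate model
for a in(184,188,192):
  d=np.array([np.cos(np.radians(a)),np.sin(np.radians(a))])
  print(a,[proj(S,[np.r_[C+r*d,z]])[0].round(1).tolist() for z in(.006,.012) for r in(.1,.144)],'top',proj(T,[np.r_[C+.144*d,.008]])[0])
```

```text
0.006 holes [[0.04582117632790783, 0.04353267465961283], [0.05422467697794353, -0.034843036817672396], [-0.043589483093756876, 0.04225707706342155], [-0.03421347436988553, -0.05156864111088155]] ang [np.float64(43.53287992877204), np.float64(-32.72349841650042), np.float64(135.88920409639329), np.float64(-123.56248487614208)] axis -174.22041528254556 foot centre [ 0.572  -0.1854  0.006 ]
  ptr (362.6, 269.1) 0.13649565480972037 -170.01583479819348
  ptr (363.4, 268.4) 0.1396197785906591 -169.45906749435977
  ptr (349.1, 273.4) 0.10022737795410962 -169.06487034685554
0.012 holes [[0.04486473355751519, 0.043572505682434926], [0.05322191980703839, -0.03437125198857732], [-0.044053154903215375, 0.0423039383157186], [-0.03472882038528857, -0.051004676085900646]] ang [np.float64(44.16286469955348), np.float64(-32.85478154111998), np.float64(136.16040293570393), np.float64(-124.25074644379949)] axis -174.2204152825456 foot centre [ 0.5713 -0.1851  0.012 ]
  ptr (362.6, 269.1) 0.1322316962276001 -172.8218597689124
  ptr (363.4, 268.4) 0.13525870311577304 -172.1891740992784
  ptr (349.1, 273.4) 0.09625279977001265 -172.88951479244355
184 [[351.5, 276.3], [368.5, 271.6], [351.6, 274.3], [368.6, 269.6]] top [338.1325 295.0127]
188 [[350.1, 274.6], [366.4, 269.3], [350.2, 272.6], [366.5, 267.3]] top [342.5382 294.5706]
192 [[348.6, 273.0], [364.1, 267.0], [348.6, 271.0], [364.2, 265.0]] top [346.8982 293.8205]
```

Run:
```python
from h import *
im=cv2.imread('pics/top0.png')
hsv=im.astype(int)
print('cols',list(range(334,358)))
for r in range(276,300): print(r,' '.join('%3d'%v for v in im[r,334:358].mean(1)),'| b-r',' '.join('%d'%v for v in (hsv[r,334:358,0]-hsv[r,334:358,2])))
T=eyes.camera_info('top');C=np.array([.5675,-.181])
for a in(184,186,188,190,192):
  d=np.array([np.cos(np.radians(a)),np.sin(np.radians(a))])
  print(a,[proj(T,[np.r_[C+r*d,.008]])[0].round(1).tolist() for r in(.11,.12,.13,.144)])
```

```text
cols [334, 335, 336, 337, 338, 339, 340, 341, 342, 343, 344, 345, 346, 347, 348, 349, 350, 351, 352, 353, 354, 355, 356, 357]
276 154 153 154 154 144 148 146 142 121  99  96 100 112 115 120 126 123 133 142 142 149 153 158 157 | b-r -6 -6 -7 -6 -5 3 5 8 -2 -20 -38 -38 -32 -33 -32 -25 -18 -6 -1 -3 -3 -5 -6 -7
277 153 155 154 153 153 148 144 133 126 114 115 128 133 138 141 143 140 142 145 144 144 153 156 156 | b-r -6 -6 -6 -5 -4 -2 4 4 0 -9 -14 -11 -10 -8 -8 -5 -3 2 3 -1 -5 -5 -6 -8
278 156 155 152 155 152 146 135 128 128 133 137 145 149 149 147 145 140 144 148 149 148 150 153 158 | b-r -7 -7 -7 -6 -5 -4 0 5 2 3 0 1 3 2 5 5 4 4 0 -1 -5 -7 -8 -6
279 155 158 153 156 151 140 131 129 136 142 140 141 151 148 149 145 139 146 150 157 155 154 156 157 | b-r -5 -6 -8 -5 -7 -5 0 5 7 5 5 6 7 6 7 8 3 -1 -4 -4 -6 -7 -8 -5
280 158 155 153 155 151 141 135 139 139 139 134 134 144 147 148 144 143 146 153 157 157 154 154 160 | b-r -5 -5 -6 -5 -4 -3 1 6 7 7 7 7 6 7 7 6 4 -2 -6 -4 -6 -6 -6 -5
281 153 158 158 155 151 150 148 148 146 143 134 134 142 147 148 150 146 150 155 153 156 158 154 155 | b-r -6 -5 -6 -
[... 2732 characters left out ...]
 -4 -5 -6
298 155 155 159 154 156 156 158 157 153 154 140 108  67  32  29  23  27  23  36  31  61 102 134 151 | b-r -6 -5 -7 -7 -6 -6 -4 -6 -5 -7 -6 -5 -3 -1 1 6 6 1 5 4 -5 -3 -5 -7
299 156 159 157 155 156 157 158 155 154 156 149 124  91  53  36  30  28  28  38  55  90 119 142 152 | b-r -6 -6 -7 -7 -6 -6 -6 -5 -5 -6 -6 -9 -5 -1 -2 2 5 0 -1 1 -3 -9 -6 -6
184 [[337.2, 280.0], [337.4, 284.4], [337.7, 288.8], [338.1, 295.0]]
186 [[338.8, 279.9], [339.3, 284.3], [339.7, 288.7], [340.3, 294.8]]
188 [[340.5, 279.7], [341.1, 284.1], [341.7, 288.4], [342.5, 294.6]]
190 [[342.2, 279.4], [342.9, 283.8], [343.7, 288.1], [344.7, 294.2]]
192 [[343.8, 279.1], [344.7, 283.4], [345.6, 287.8], [346.9, 293.8]]
```

The pointer's left edge beside the rod in the first top picture, and its slope, give about 188.5–189.5°. That agrees with the scene view (187–190°), so the target is about -171.3°, a further 3.3°.

Request:
servo_tool:
  series: "0 -0.0028 0 0 0 1.1 1; 0.0001 -0.0056 0 0 0 2.2 1; 0.0002 -0.0084 0 0 0 3.3 1; 0.0002 -0.0084 0 0 0 3.3 1; 0.0002 -0.0084 0 0 0 3.3 1"

```text
clock: 15.65
position: [0.4224, -0.203, 0.1688]
ee_rot: [0.0, 0.997, 0.076, -0.001]
contact_force: [-5.3, 0.7, 11.1]
width: 0.0207
gripper_force: 29.8
```

Request:
servo_tool:
  series: "0 0 0 0 0 0 1; 0 0 0 0 0 0 1; 0 0 0 0 0 0 1; 0 0 0 0 0 0 1; 0 0 0 0 0 0 1"

```text
clock: 16.15
position: [0.4224, -0.2031, 0.1688]
ee_rot: [0.0, 0.997, 0.076, -0.001]
contact_force: [-4.4, -0.2, 9.9]
width: 0.0208
gripper_force: 29.9
```

Request:
servo_tool:
  series: "0 0 0 0 0 0 1; 0 0 0 0 0 0 1; 0 0 0 0 0 0 1; 0 0 0 0 0 0 1; 0 0 0 0 0 0 1"

```text
clock: 16.65
position: [0.4224, -0.2031, 0.1688]
ee_rot: [0.0, 0.997, 0.076, -0.001]
contact_force: [-5.0, 0.3, 11.0]
width: 0.021
gripper_force: 29.9
```

```bash
python3 ck.py
python3 - <<'E'
from h import *
c1,a=snap('wrist','w7.png')
for _ in range(5): b=eyes.get_image('wrist')
print('sway diff in roll area',np.abs(a.astype(int)-b)[100:220,120:540].mean(), 'bg',np.abs(a.astype(int)-b)[240:300,100:200].mean())
E
```

```text
16.65 [ 0.42237349 -0.20308933  0.16876423] r 0.14679796062139117 ang -171.34558173824325 F [-5.04143939  0.27020847 10.97600603] w 0.021040879705542293 29.854368567466736 yawy -81.23264369956536
sway diff in roll area 2.150806878306878 bg 2.062333333333333
```

The arm and roll are still and the knob is firmly held, so I'll hand in.

```bash
python3 -c "
from rig import manip
print(manip.sign_off())"
```

```text
the job is handed in; nothing more can be done
None
```

I handed the job in at about 17 s of the 64 s. The full roll hangs on its own between the flanges of the once empty arm, and the gripper holds that arm's ball knob at about 30 N. By my measurement the arm points along the steel pointer to within about 3° (the limit is 5.7°); the judge's verdict was not shown.

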